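Hold the sanding block flush on the bevel jig

ROBOT

A 6-joint arm with a two-finger parallel gripper is mounted at the origin on the work surface. World frame = base frame: x ahead of the robot, y to its left, z up, the work surface at z = 0. Lengths are in m, angles in rad, forces in N, time in s.
With the tool pointing down it reaches from about 0.25 to 0.775 m from the base axis. Payload 4 kg.
Tool frame: the origin (TCP) lies on the centre line of the jaws, within the pads' length; the fingertips stand 25 mm ahead of it and the grasp point (between the pads) lies 6 mm ahead of it; z points along the fingers, y is the line along which they close (so a half turn about z gives the same grasp; the last joint's range is limited). The gripper opens to 94 mm and grips with 3 to 60 N. Pads are 16 mm wide; open, the fingers measure 119 mm over their backs; the gripper's body (75 mm by 177 mm) begins 78 mm behind the grasp point.
Start: joints at [-1.452, 0.087, 1.371, -0, 1.684, -0.103], TCP at [0.121, -0.537, 0.231] pointing down, gripper open.
Joint ranges: [-3.1, 3.1], [-0.76, 2.03], [0.27, 2.55], [-1.08, 4.22], [0.17, 2.65], [-2.57, 2.57]. Speed limits (rad/s): [2.79, 2.79, 3.14, 3.14, 3.14, 3.14].

INTERFACE

Orientations are given as [roll, pitch, yaw] about the fixed x, y, z axes, in that order (R = Rz(yaw) Ry(pitch) Rx(roll)).
In Python, from bench import robot, imaging gives the robot as it stands. The module is installed in compiled form; this text tells all that it offers.
- The arm moves only by the tool drive_tool, never from a script. Its argument "series" is a list of rows, each a list of 3 entries, a list of its own where there are three numbers: the finger opening in m, from 0 to 0.094, then the shift along the tool's x, y, z in m, then the turn, a rotation vector about the tool's x, y, z in rad. A call has 1 to 5 rows; each row is the pose to reach, as a shift and turn from the pose commanded when the call began, along the tool's axes at that moment; what a row does not reach only later rows make up. A row lasts 1/8 s, in which the tool goes at most 62.5 mm and 10.7 degrees, less where a joint would pass 70% of its speed; a pose out of reach is approached as far as the arm can. A call with a gripper value outside its range is refused whole. The fingers move at their own pace and stop on an object; the grip force is fixed at half the most. Time passes only in rows, so rows that repeat a pose let the fingers close. It gives the time, the measured TCP pose, the force, the opening and the grip force at its end, in the units of the state.
- robot.get_obs(): the state, without advancing time (a new reading comes with each control period).
- imaging.snapshot(name): name is "scene" or "top" or "wrist"; returns the picture (420x560x3 uint8, red, green, blue); there is no depth.
- imaging.get_calibration(name): a dict with "intrinsics" (3x3 intrinsics, pixels), "position" and "rotation" of the camera in the world. Camera axes: x right, y up, looking along -z (the intrinsics and any distortion apply to the point x, -y, -z); pixel columns grow to the right and rows downward; lengths in m; the calibration is good to about 2 mm. A picture is of the moment at which its call begins: read the wrist's pose just before it. get_calibration takes no time and is no camera call; for the wrist camera it gives the pose at the moment of the call.
- robot.close_job(): hands the job in; it is judged then, once.
The state is a dict: "time": time; "joint_positions": joint angles; "qvel": joint speeds; "joint_torque": joint torques, N m; "tool_pos": TCP position; "ee_rot": TCP orientation; "wrist_force": force on the tool from outside, world axes, zero at the start; "wrist_torque": the same for the moment, N m; "width": finger opening in m; "finger_force": force on a finger pad.
Only numpy, scipy, OpenCV 4.12 (cv2) and the standard library are available. Lean on these libraries where they do the work, as an engineer would, in place of code of your own. Each camera call takes 0.05 s, during which the arm holds its last target. There are 200 camera calls.

TASK

Take the loose batten that lies across the cheeks of the bevel jig and lay it flat on the middle of the low pile of boards. Then pick up the sanding block by its rib, tilt it to the slope of the jig's face and hold it flush there, centred and lengthwise up the slope, with a steady push of about 10 N, and finish while still gripping and pressing it, ready to sand. Do not push the jig's face out of its set slope, and leave the other things on the bench alone.

Things in the scene. Friction and masses are not known exactly. Their poses are not given: they have to be found in the camera images.
- jig: Bevel jig fixed to the bench: plywood base 190 (x) x 226 (y) x 12 mm with an upright cheek on each side, 170 long, 16 thick, tops 102 mm above the bench, 190 mm apart inside. Between them sits the sloped MDF face plate. Origin: centre of the base's underside; axes level, z up, face rising to +x.
- hinge_mid (a point): Middle of the lower edge of the face plate's flat upper side (140 mm up the slope, 178 across), 30 mm above the bench; fixed to the jig, axes level as the jig's. The plate is hinged here along y and rises towards +x. Its slope, 0.15 to 0.48 rad from level, is not told: find it by touch or sight. A stiff friction hinge (12 N m) holds it under pushes below 25 N.
- batten_mid (a point): Centre of a loose softwood batten, 28 (x) x 250 (y, lengthwise) x 30 (z) mm, about 0.1 kg. It lies level across the tops of both cheeks, over the face plate, underside 102 mm above the bench.
- pile_top (a point): Centre of the top of a low pile of four MDF boards, fixed, 280 (x) x 100 (y) x 36 mm high. The batten goes on top of it, middle over middle, in either direction.
- sander_mid (a point): Centre of the pale wooden sanding block, half-way up its 48 mm height, about 0.2 kg: a sole 110 (x) x 64 (y) x 10 mm (flat abrasive underside) with a grip rib 90 (x) x 24 (y) x 38 mm upright along its middle. The underside is 24 mm below this point. Axis z points up out of the rib, x along its length; it starts standing flat on the bench.
- mug: Bystander: white mug, 80 mm wide, 85 mm high. Origin: centre of its underside.
- jar: Bystander: amber jar with steel lid, 64 mm wide, 100 mm high. Origin: centre of its underside.
- cork_block: Bystander: plain cork block 100 x 50 x 30 mm, without a rib. Origin: centre of its underside.
- tee_slat: Bystander: flat MDF slat 218 x 55 x 9 mm with a T-shaped end, along its x. Origin: underside.
- square: Bystander: try square, wooden stock 100 mm, steel blade 150 mm. Origin: underside of the stock.
There are look-alikes about, which are no part of the job. Of the things shaped like the part that bears sander_mid, the wooden one is meant.

How it is judged:
By the outcome, as a careful person would: the job done as asked, in the order asked, and still so for the second after the job is handed in, while the arm keeps its last pose, push and grip.
It also fails if it takes over 72 s, if anything falls off the work surface, if the arm or the gripper's body presses on something with over 40 N, if the wrist force passes 120 N, or if a joint passes its speed limit or range.

## Working session

There is one attempt and no reset: what is moved stays moved. The work goes in short steps, Python scripts to look and compute and a tool call to move; the robot and the scene stay as the last step left them, time stands still between calls to the robot, and variables do not carry over. Pictures are saved under pics/ and viewed, at most 10 in all, crops included, and the job is handed in when it is done.

Besides the shell and the picture viewer there is one more tool, called as name(argument=value, ...) on one line, values as JSON. drive_tool: Moves the arm, as the interface text tells. Its arguments: {"type":"object","properties":{"series":{"type":"array"}},"required":["series"]}

```bash
mkdir -p pics
cat > h.py <<'E'
import numpy as np, cv2
from scipy.spatial.transform import Rotation as R
from bench import robot, imaging
def snap(n,f):
    im=imaging.snapshot(n); cv2.imwrite('pics/'+f,im[:,:,::-1]); return im
def ray(n,u,v):
    c=imaging.get_calibration(n); K=np.array(c['intrinsics'])
    d=np.linalg.solve(K,[u,v,1.]); d=np.array(c['rotation'])@(d*[1,-1,-1]); return np.array(c['position']),d
def px(n,u,v,z):
    p,d=ray(n,u,v); return p+d*(z-p[2])/d[2]
def proj(n,X):
    c=imaging.get_calibration(n); q=np.array(c['rotation']).T@(np.array(X)-c['position'])*[1,-1,-1]
    q=np.array(c['intrinsics'])@q; return q[:2]/q[2]
E
python3 - <<'E'
from h import *
for n in('scene','top'):
    snap(n,n+'0.png'); c=imaging.get_calibration(n); print(n,c)
print(robot.get_obs())
E
```

```text
scene {'intrinsics': array([[523.19544728,   0.        , 278.81531109],
       [  0.        , 523.19544728, 209.6624754 ],
       [  0.        ,   0.        ,   1.        ]]), 'position': array([1.37500178, 0.53160452, 1.0937989 ]), 'rotation': array([ 0.80203864, -0.02081481,  2.15699532])}
top {'intrinsics': array([[396.91535541,   0.        , 278.1211201 ],
       [  0.        , 396.91535541, 202.32600805],
       [  0.        ,   0.        ,   1.        ]]), 'position': array([0.44447585, 0.01330488, 1.05640259]), 'rotation': array([ 0.05803538, -0.01025105, -1.59483324])}
{'time': 0.1, 'joint_positions': array([-1.45212819e+00,  8.78617135e-02,  1.37208360e+00,  3.58840439e-06,
        1.68361466e+00, -1.03102260e-01]), 'qvel': array([-2.41398701e-04, -1.45498510e-03, -2.97316409e-03,  5.90897088e-04,
       -1.48869636e-03,  1.08708750e-05]), 'joint_torque': array([ 1.68273276e-03, -3.41253054e+01, -3.03302050e+01,  7.20415707e-02,
        3.04662553e-02, -1.01891494e-04]), 'tool_pos': array([ 0.12091861, -0.53608543,  0.22944168]), 'ee_rot': array([-3.13963615e+00, -2.06023442e-04,  2.21770598e-01]), 'wrist_force': array([-0.07551332,  0.42679077, -0.65006052]), 'wrist_torque': array([-0.03257241,  0.00157093, -0.0459214 ]), 'finger_force': 0.0, 'width': 0.09396372428863595}
```

Run:
```python
s=open('h.py').read()
s=s.replace("np.array(c['rotation'])","R.from_euler('xyz',c['rotation']).as_matrix()")
open('h.py','w').write(s)
import cv2
for n in('scene','top'):
    i=cv2.imread(f'pics/{n}0.png'); cv2.imwrite(f'pics/{n}0b.png',cv2.resize(i,(800,600),interpolation=cv2.INTER_CUBIC))
```

```text
(no output)
```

View pics/top0b.png

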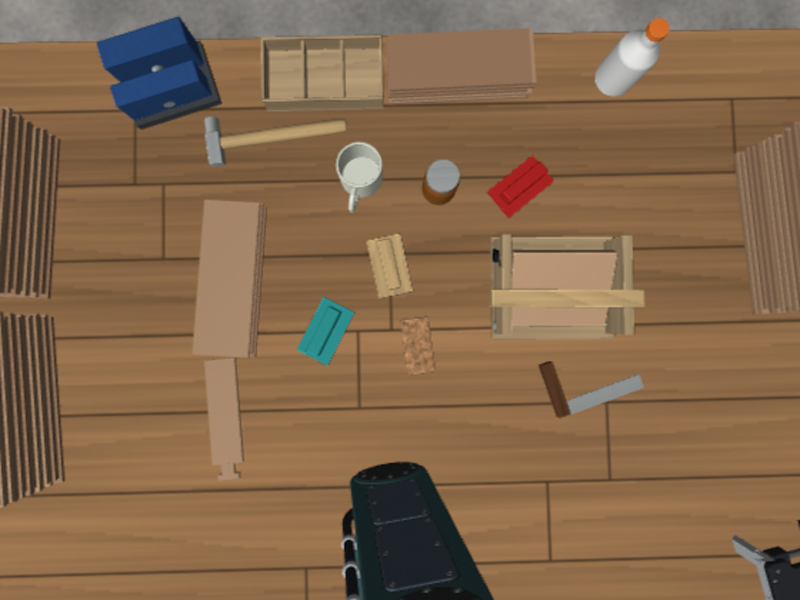

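View pics/scene0b.png

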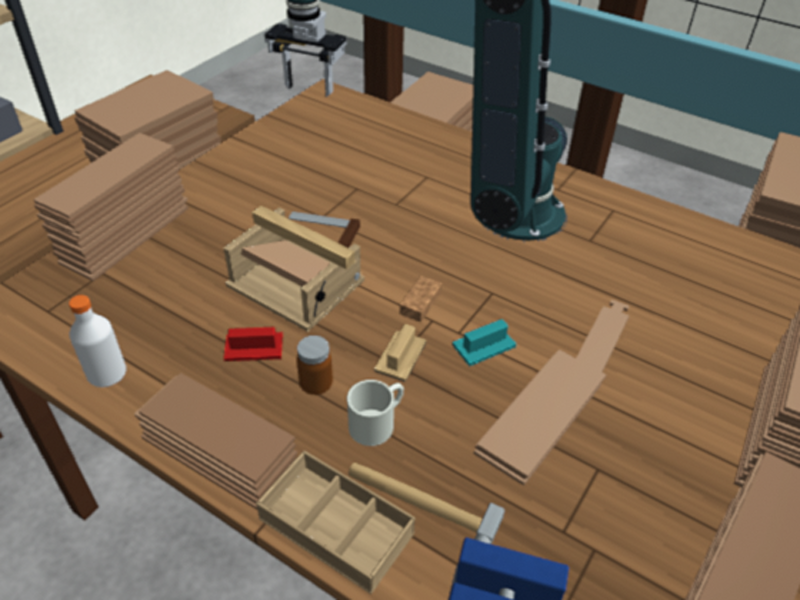

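Run:
```python
import cv2,numpy as np
t=cv2.imread('pics/top0.png'); s=cv2.imread('pics/scene0.png')
a=cv2.resize(t[155:245,335:460],(800,576),interpolation=cv2.INTER_CUBIC)
b=cv2.resize(s[140:232,150:262],(700,575),interpolation=cv2.INTER_CUBIC)
cv2.imwrite('pics/c1.png',a);cv2.imwrite('pics/c2.png',b)
a=cv2.resize(t[130:255,130:300],(800,588),interpolation=cv2.INTER_CUBIC);cv2.imwrite('pics/c3.png',a)
```

```text
(no output)
```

View pics/c1.png

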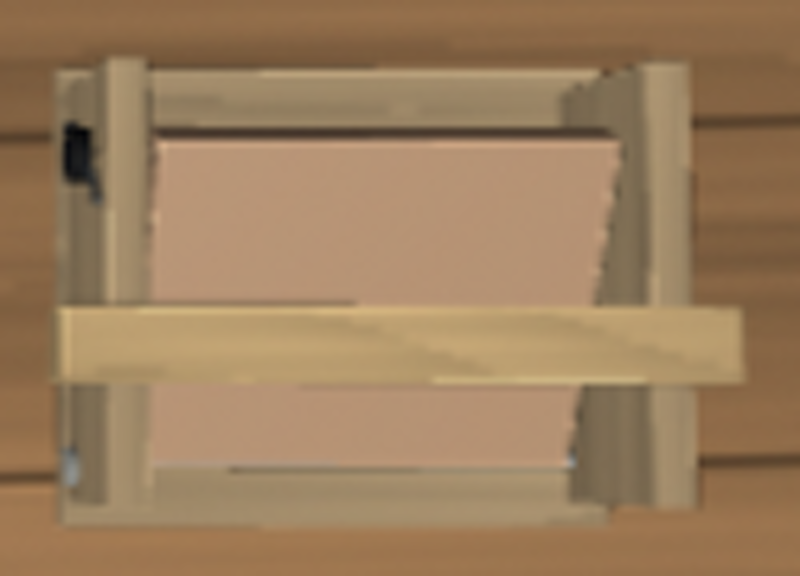

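View pics/c2.png

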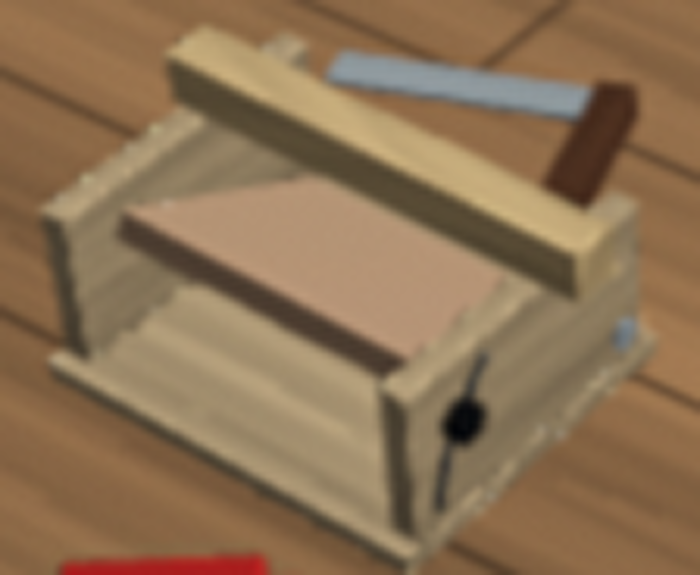

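View pics/c3.png

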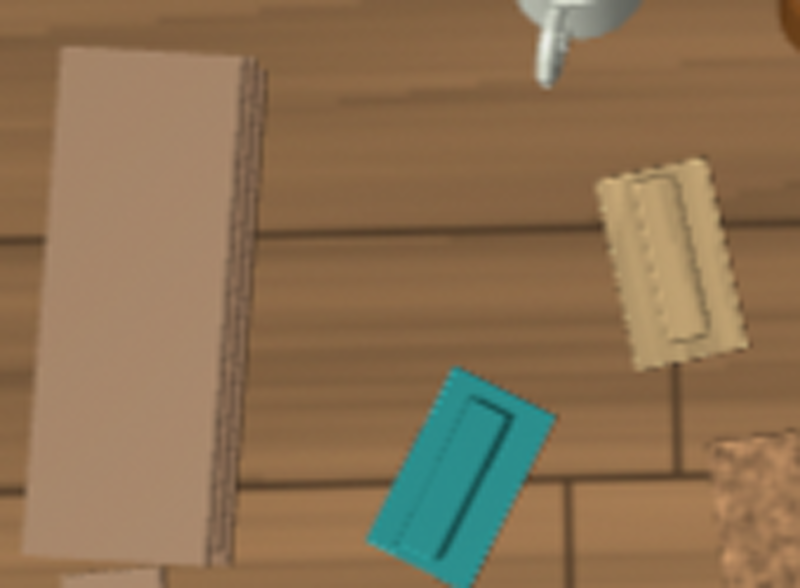

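Run:
```python
from h import *
from scipy.optimize import least_squares
c1=lambda p,z:px('top',335+p[0]/6.4-.42,155+p[1]/6.4-.42,z)
c3=lambda p,z:px('top',130+p[0]/4.706-.4,130+p[1]/4.706-.4,z)
def rep(n,P):
    P=np.array(P);c=P.mean(0);print(n,c.round(4),[np.linalg.norm(P[i]-P[i-1]).round(4) for i in range(len(P))],[np.arctan2(*(P[i]-P[i-1])[[1,0]]).round(3) for i in range(len(P))])
rep('batten',[c1(p,.132) for p in[(63,308),(742,308),(745,383),(63,382)]])
rep('pile',[c3(p,.036) for p in[(62,47),(243,57),(207,565),(22,552)]])
rep('sole',[c3(p,.01) for p in[(598,182),(706,157),(747,347),(638,370)]])
rep('rib',[c3(p,.048) for p in[(632,182),(675,175),(708,335),(668,343)]])
rep('base front/back',[c1(p,.012) for p in[(57,70),(62,524)]])
rep('cheeksL',[c1(p,.102) for p in[(107,58),(147,58),(150,505),(108,505)]])
rep('cheeksR',[c1(p,.102) for p in[(645,64),(690,64),(697,508),(655,508)]])
rep('hinge',[c1(p,.03) for p in[(150,466),(572,466)]])
for s,t in[((405,362),(155,140)),((125,212),(620,140))]:
    A=[];b=[]
    for n,u,v in[('scene',150+s[0]/6.25-.42,140+s[1]/6.25-.42),('top',335+t[0]/6.4-.42,155+t[1]/6.4-.42)]:
        p,d=ray(n,u,v);d/=np.linalg.norm(d);M=np.eye(3)-np.outer(d,d);A.append(M);b.append(M@p)
    print(np.linalg.lstsq(np.vstack(A),np.hstack(b),rcond=None)[0].round(4))
# jig fit upper edge from top view given hinge x
xh=np.mean([c1((150,466),.03)[0],c1((572,466),.03)[0]])
for a in np.arange(.15,.5,.05):print(a.round(2),(xh+.14*np.cos(a)-c1((390,140),.03+.14*np.sin(a))[0]).round(4))
o=robot.get_obs();print(o['tool_pos'],o['ee_rot'],R.from_euler('xyz',o['ee_rot']).as_matrix().round(3))
```

```text
batten [ 0.4769 -0.2765  0.132 ] [np.float64(0.027), np.float64(0.2491), np.float64(0.0275), np.float64(0.2497)] [np.float64(-0.034), np.float64(-1.594), np.float64(3.132), np.float64(1.546)]
pile [0.5321 0.3096 0.036 ] [np.float64(0.2771), np.float64(0.0996), np.float64(0.2787), np.float64(0.1003)] [np.float64(-0.082), np.float64(-1.649), np.float64(3.062), np.float64(1.476)]
sole [0.5496 0.0151 0.01  ] [np.float64(0.1085), np.float64(0.0625), np.float64(0.1098), np.float64(0.0625)] [np.float64(0.187), np.float64(-1.364), np.float64(-2.955), np.float64(1.755)]
rib [0.5486 0.0158 0.048 ] [np.float64(0.0898), np.float64(0.0237), np.float64(0.0889), np.float64(0.0221)] [np.float64(0.197), np.float64(-1.431), np.float64(-2.963), np.float64(1.745)]
base front/back [ 0.5048 -0.1726  0.012 ] [np.float64(0.1877), np.float64(0.1877)] [np.float64(-0.023), np.float64(3.119)]
cheeksL [ 0.5049 -0.1826  0.102 ] [np.float64(0.169), np.float64(0.0152), np.float64(0.1691), np.float64(0.0158)] [np.float64(-0.033), np.float64(-1.593), np.float64(3.113), np.float64(1.547)]
cheeksR [ 0.4984 -0.3885  0.102 ] [np.float64(0.1682), np.float64(0.0172), np.float64(0.1683), np.float64(0.0159)] [np.float64(-0.025), np.float64(-1.593), np.float64(3.109), np.float64(1.547)]
hinge [ 0.432  -0.2892  0.03  ] [np.float64(0.1712), np.float64(0.1712)] [np.float64(1.547), np.float64(-1.595)]
[ 0.5605 -0.1995  0.0896]
[ 0.555  -0.3758  0.0898]
0.15 0.0086
0.2 0.0082
0.25 0.0075
0.3 0.0064
0.35 0.0049
0.4 0.0031
0.45 0.0009
[ 0.12091861 -0.53608543  0.22944168] [-3.13963615e+00 -2.06023442e-04  2.21770598e-01] [[ 0.976  0.22  -0.   ]
 [ 0.22  -0.976  0.002]
 [ 0.    -0.002 -1.   ]]
```

```bash
cat > plan.py <<'E'
# usage: plan.py x y z yangle [tilt]   tool y at yangle; tilt = rotation about tool y (world frame axis)
import sys
from h import *
x,y,z,a=map(float,sys.argv[1:5]); t=float(sys.argv[5]) if len(sys.argv)>5 else 0
Y=np.array([np.cos(a),np.sin(a),0]);Z=np.array([0,0,-1.]);T=np.stack([np.cross(Y,Z),Y,Z],1)
T=T@R.from_rotvec([0,t,0]).as_matrix()
o=robot.get_obs();M=R.from_euler('xyz',o['ee_rot']).as_matrix()
print('t',o['time'],'shift',(M.T@(np.array([x,y,z])-o['tool_pos'])).round(4),'rv',R.from_matrix(M.T@T).as_rotvec().round(4),'pos',o['tool_pos'].round(4),'F',o['wrist_force'].round(2),'M',o['wrist_torque'].round(2),'q',o['joint_positions'].round(2),'w',round(o['width'],4),'ff',round(o['finger_force'],2),'yang',np.arctan2(M[1,1],M[0,1]).round(4),'tz',M[:,2].round(4))
E
python3 plan.py .477 -.2765 .21 -.026
```

```text
t 0.1 shift [ 0.4045 -0.1749  0.0199] rv [-0.0015 -0.0015 -1.323 ] pos [ 0.1209 -0.5361  0.2294] F [-0.08  0.43 -0.65] M [-0.03  0.   -0.05] q [-1.45  0.09  1.37  0.    1.68 -0.1 ] w 0.094 ff 0.0 yang -1.349 tz [-2.e-04  2.e-03 -1.e+00]
```

drive_tool(series=[[0.06, [0.4045, -0.175, 0.02], [-0.0015, -0.0015, -1.323]], [0.06, [0.4045, -0.175, 0.02], [-0.0015, -0.0015, -1.323]], [0.06, [0.4045, -0.175, 0.02], [-0.0015, -0.0015, -1.323]], [0.06, [0.4045, -0.175, 0.02], [-0.0015, -0.0015, -1.323]], [0.06, [0.4045, -0.175, 0.02], [-0.0015, -0.0015, -1.323]]])

```text
time: 0.72
tool_pos: [0.3744, -0.351, 0.2158]
ee_rot: [3.141, 0.001, 1.165]
wrist_force: [0.0, -1.2, 0.6]
width: 0.0602
finger_force: 0.0
```

```bash
python3 plan.py .477 -.2765 .21 -.026
```

```text
t 0.725 shift [0.109  0.0648 0.0057] rv [-1.000e-04  1.400e-03 -3.795e-01] pos [ 0.3744 -0.351   0.2158] F [ 0.04 -1.24  0.61] M [-0.06 -0.06 -0.  ] q [-0.86  0.01  1.48 -0.    1.65 -0.46] w 0.0602 ff 0.0 yang -0.4055 tz [-4.0e-04 -1.3e-03 -1.0e+00]
```

drive_tool(series=[[0.06, [0.1, 0.06, 0.005], [0, 0.001, -0.36]], [0.06, [0.1, 0.06, 0.005], [0, 0.001, -0.36]], [0.06, [0.1, 0.06, 0.005], [0, 0.001, -0.36]], [0.06, [0.1, 0.06, 0.005], [0, 0.001, -0.36]]])

```text
time: 1.23
tool_pos: [0.4677, -0.285, 0.2106]
ee_rot: [-3.14, 0.0, 1.519]
wrist_force: [0.2, -1.2, 0.5]
width: 0.0602
finger_force: 0.0
```

```bash
python3 plan.py .477 -.2765 .127 -.026
```

```text
t 1.225 shift [0.009  0.0089 0.0836] rv [-0.0014  0.0004 -0.0261] pos [ 0.4677 -0.285   0.2106] F [ 0.2  -1.16  0.52] M [-0.1  -0.07  0.01] q [-0.65  0.09  1.41 -0.    1.65 -0.6 ] w 0.0602 ff 0.0 yang -0.0521 tz [-1.4e-03 -4.0e-04 -1.0e+00]
```

drive_tool(series=[[0.06, [0.009, 0.009, 0.02], [-0.0014, 0, -0.026]], [0.06, [0.009, 0.009, 0.05], [-0.0014, 0, -0.026]], [0.06, [0.009, 0.009, 0.084], [-0.0014, 0, -0.026]], [0.06, [0.009, 0.009, 0.084], [-0.0014, 0, -0.026]], [0.06, [0.009, 0.009, 0.084], [-0.0014, 0, -0.026]]])

```text
time: 1.85
tool_pos: [0.4775, -0.2778, 0.1286]
ee_rot: [3.139, 0.002, 1.543]
wrist_force: [0.2, -0.5, 1.1]
width: 0.06
finger_force: 0.0
```

```bash
python3 plan.py .477 -.2765 .127 -.026
```

```text
t 1.85 shift [ 0.0012 -0.0005  0.0016] rv [ 0.0029  0.0017 -0.0016] pos [ 0.4775 -0.2778  0.1286] F [ 0.24 -0.47  1.05] M [-0.12 -0.13 -0.04] q [-0.63  0.13  1.53  0.    1.48 -0.6 ] w 0.06 ff 0.0 yang -0.0276 tz [ 0.0029 -0.0018 -1.    ]
```

Good. Close and lift.

drive_tool(series=[[0.0, [0.001, 0, 0.001], [0.003, 0, 0]], [0.0, [0.001, 0, 0.001], [0.003, 0, 0]], [0.0, [0.001, 0, 0.001], [0.003, 0, 0]], [0.0, [0.001, 0, 0.001], [0.003, 0, 0]], [0.0, [0.001, 0, -0.03], [0.003, 0, 0]]])

```text
time: 2.48
tool_pos: [0.476, -0.2742, 0.1542]
ee_rot: [-3.134, -0.004, 1.545]
wrist_force: [0.5, -0.1, -0.5]
width: 0.0281
finger_force: 30.0
```

```bash
python3 plan.py .532 .3096 .25 -1.653
```

```text
t 2.475 shift [ 0.5854  0.0405 -0.094 ] rv [-0.0088  0.0034  1.6276] pos [ 0.476  -0.2742  0.1542] F [ 0.5  -0.09 -0.47] M [-0.08 -0.1  -0.04] q [-0.63  0.12  1.49 -0.    1.54 -0.6 ] w 0.0281 ff 30.0 yang -0.0254 tz [-0.0075  0.0038 -1.    ]
```

drive_tool(series=[[0.0, [0, 0, -0.06], [-0.008, 0.003, 0]], [0.0, [0.03, 0.0, -0.095], [-0.008, 0.003, 0.15]], [0.0, [0.09, 0.006, -0.095], [-0.008, 0.003, 0.3]], [0.0, [0.15, 0.01, -0.095], [-0.008, 0.003, 0.48]], [0.0, [0.21, 0.015, -0.095], [-0.008, 0.003, 0.66]]])

```text
time: 3.1
tool_pos: [0.4975, -0.0724, 0.252]
ee_rot: [3.136, -0.004, 0.904]
wrist_force: [0.6, 0.2, -1.1]
width: 0.0275
finger_force: 30.0
```

```bash
python3 plan.py .532 .3096 .25 -1.653
```

```text
t 3.1 shift [ 0.3215 -0.2091  0.0021] rv [ 0.0032 -0.0065  0.9863] pos [ 0.4975 -0.0724  0.252 ] F [ 0.56  0.23 -1.09] M [-0.06 -0.05 -0.06] q [-0.26 -0.03  1.45  0.    1.72  0.41] w 0.0275 ff 29.99 yang -0.6667 tz [ 6.9e-03 -3.0e-04 -1.0e+00]
```

drive_tool(series=[[0.0, [0.317, -0.207, 0.002], [0.003, -0.006, 0.97]], [0.0, [0.317, -0.207, 0.002], [0.003, -0.006, 0.97]], [0.0, [0.317, -0.207, 0.002], [0.003, -0.006, 0.97]], [0.0, [0.317, -0.207, 0.002], [0.003, -0.006, 0.97]], [0.0, [0.317, -0.207, 0.002], [0.003, -0.006, 0.97]]])

```text
time: 3.72
tool_pos: [0.5214, 0.2064, 0.2504]
ee_rot: [3.141, -0.001, 0.064]
wrist_force: [0.9, -0.3, 0.2]
width: 0.0277
finger_force: 30.0
```

drive_tool(series=[[0.0, [0, 0, 0], [0, 0, 0]], [0.0, [0, 0, 0], [0, 0, 0]]])

```text
time: 3.98
tool_pos: [0.5214, 0.2044, 0.2502]
ee_rot: [3.14, -0.0, 0.071]
wrist_force: [-0.7, -0.5, -1.0]
width: 0.028
finger_force: 30.0
```

```bash
python3 plan.py .532 .3096 .25 -1.653
```

```text
t 3.975 shift [ 1.800e-02 -1.042e-01  1.000e-04] rv [ 0.0015 -0.0003  0.1535] pos [0.5214 0.2044 0.2502] F [-0.68 -0.52 -1.02] M [-0.03 -0.01 -0.04] q [ 0.27  0.11  1.31 -0.    1.72  1.77] w 0.028 ff 30.0 yang -1.4995 tz [ 3.0e-04 -1.5e-03 -1.0e+00]
```

drive_tool(series=[[0.0, [0.018, -0.104, 0.02], [0.0015, 0, 0.153]], [0.0, [0.018, -0.104, 0.06], [0.0015, 0, 0.153]], [0.0, [0.018, -0.104, 0.12], [0.0015, 0, 0.153]], [0.0, [0.018, -0.104, 0.15], [0.0015, 0, 0.153]], [0.0, [0.018, -0.104, 0.15], [0.0015, 0, 0.153]]])

```text
time: 4.6
tool_pos: [0.5309, 0.3069, 0.097]
ee_rot: [3.138, 0.005, -0.085]
wrist_force: [0.4, 0.5, -1.3]
width: 0.0275
finger_force: 30.0
```

drive_tool(series=[[0.0, [0, 0, 0], [0, 0, 0]], [0.0, [0, 0, 0], [0, 0, 0]]])

```text
time: 4.85
tool_pos: [0.5343, 0.3096, 0.1038]
ee_rot: [-3.138, -0.006, -0.084]
wrist_force: [0.1, -0.1, -0.8]
width: 0.0276
finger_force: 30.0
```

```bash
python3 plan.py .532 .3096 .062 -1.653;python3 - <<'E'
from h import *
i=snap('scene','s1.png');j=snap('top','t1.png')
cv2.imwrite('pics/v1.png',np.hstack([cv2.resize(i[150:350,300:460],(400,500)),cv2.resize(j[90:290,100:260],(400,500))])[:,:,::-1])
E
```

```text
t 4.85 shift [-0.0026  0.0003  0.0418] rv [-0.0037 -0.0059 -0.0019] pos [0.5343 0.3096 0.1038] F [ 0.07 -0.11 -0.76] M [ 0.01  0.01 -0.04] q [0.43 0.29 1.39 0.   1.46 2.09] w 0.0276 ff 30.0 yang -1.6549 tz [ 0.0062  0.0032 -1.    ]
```

View pics/v1.png

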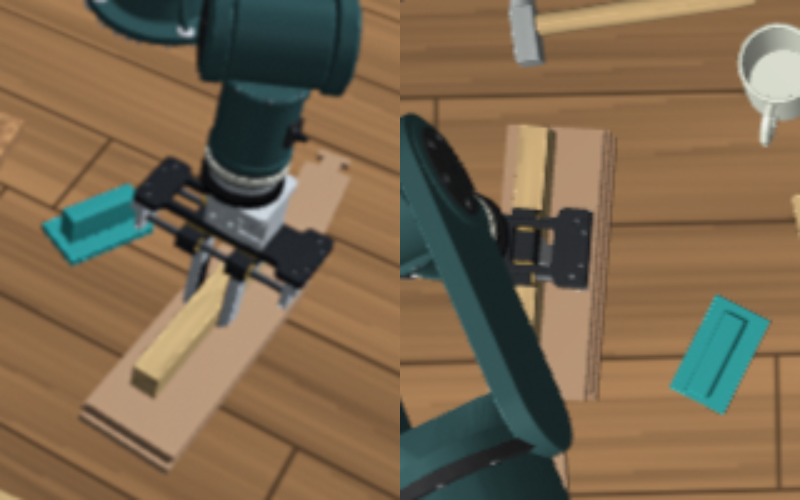

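drive_tool(series=[[0.0, [-0.002, 0, 0.02], [-0.003, -0.004, -0.002]], [0.0, [-0.002, 0, 0.036], [-0.003, -0.004, -0.002]], [0.0, [-0.002, 0, 0.039], [-0.003, -0.004, -0.002]], [0.0, [-0.002, 0, 0.041], [-0.003, -0.004, -0.002]], [0.0, [-0.002, 0, 0.041], [-0.003, -0.004, -0.002]]])

```text
time: 5.58
tool_pos: [0.5301, 0.3096, 0.0613]
ee_rot: [3.139, 0.004, -0.081]
wrist_force: [-4.3, -1.6, 10.7]
width: 0.0278
finger_force: 36.4
```

drive_tool(series=[[0.0, [0, 0, 0], [0, 0, 0]], [0.0, [0, 0, 0], [0, 0, 0]]])

```text
time: 5.82
tool_pos: [0.5301, 0.3096, 0.0613]
ee_rot: [3.139, 0.003, -0.081]
wrist_force: [-4.5, -2.8, 11.0]
width: 0.0281
finger_force: 36.4
```

```bash
python3 plan.py .532 .3096 .062 -1.653
```

```text
t 5.825 shift [ 0.0019 -0.0002 -0.0008] rv [0.0025 0.0035 0.0012] pos [0.5301 0.3096 0.0613] F [-4.48 -2.8  11.03] M [-0.34  0.84  0.02] q [ 0.44  0.32  1.44 -0.    1.39  2.09] w 0.0281 ff 36.38 yang -1.6518 tz [-0.0037 -0.0022 -1.    ]
```

drive_tool(series=[[0.0, [0.001, 0, -0.001], [0.002, 0.003, 0.001]], [0.06, [0.001, 0, -0.001], [0.002, 0.003, 0.001]], [0.06, [0.001, 0, -0.001], [0.002, 0.003, 0.001]], [0.06, [0.001, 0, -0.001], [0.002, 0.003, 0.001]], [0.06, [0.001, 0, -0.04], [0.002, 0.003, 0.001]]])

```text
time: 6.45
tool_pos: [0.5287, 0.3077, 0.0947]
ee_rot: [3.135, 0.009, -0.082]
wrist_force: [-0.5, -0.0, -1.0]
width: 0.0597
finger_force: 0.0
```

drive_tool(series=[[0.06, [0, 0, -0.06], [0, 0, 0]], [0.06, [0, 0, -0.12], [0, 0, 0]], [0.06, [0, 0.05, -0.12], [0, 0, 0]], [0.06, [0, 0.11, -0.12], [0, 0, 0]], [0.06, [0, 0.17, -0.12], [0, 0, 0]]])

```text
time: 7.08
tool_pos: [0.5167, 0.1379, 0.2179]
ee_rot: [3.139, 0.003, -0.082]
wrist_force: [1.0, 1.0, -0.1]
width: 0.06
finger_force: 0.0
```

```bash
python3 - <<'E'
from h import *
j=snap('top','t2.png')
cv2.imwrite('pics/v2.png',cv2.resize(j[130:260,120:300],None,fx=4.4,fy=4.4)[:,:,::-1])
E
python3 plan.py .549 .0155 .15 -1.379
```

```text
t 7.125 shift [0.0431 0.1115 0.0689] rv [ 0.0087  0.0043 -0.281 ] pos [0.5163 0.131  0.218 ] F [ 0.43 -2.52  0.31] M [-0.1   0.05 -0.07] q [ 0.15  0.06  1.43 -0.01  1.66  1.81] w 0.0597 ff 0.0 yang -1.6599 tz [-0.0039 -0.0089 -1.    ]
```

View pics/v2.png

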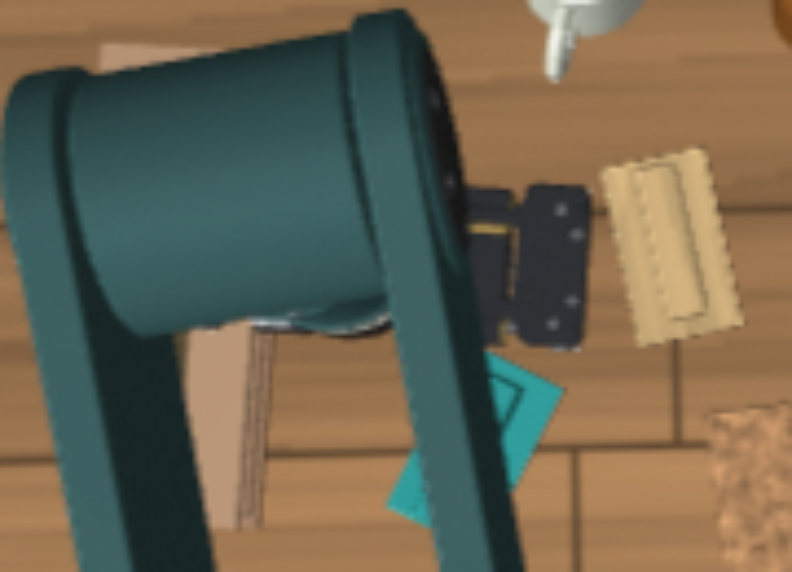

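drive_tool(series=[[0.06, [0.042, 0.108, 0.03], [0.008, 0.004, -0.278]], [0.06, [0.042, 0.108, 0.066], [0.008, 0.004, -0.278]], [0.06, [0.042, 0.108, 0.066], [0.008, 0.004, -0.278]], [0.06, [0.042, 0.108, 0.066], [0.008, 0.004, -0.278]], [0.06, [0.042, 0.108, 0.066], [0.008, 0.004, -0.278]]])

```text
time: 7.75
tool_pos: [0.5511, 0.0304, 0.1548]
ee_rot: [-3.134, -0.007, 0.197]
wrist_force: [-0.8, -0.6, -0.2]
width: 0.0598
finger_force: 0.0
```

```bash
python3 plan.py .549 .0155 .041 -1.379
```

```text
t 7.75 shift [-0.0058  0.0151  0.1136] rv [-0.0075 -0.0067  0.0048] pos [0.5511 0.0304 0.1548] F [-0.76 -0.59 -0.18] M [ 0.05 -0.01  0.01] q [-0.05  0.11  1.49  0.01  1.53  1.32] w 0.0598 ff 0.0 yang -1.3742 tz [ 0.0051  0.0086 -0.9999]
```

drive_tool(series=[[0.06, [-0.005, 0.015, 0.0], [-0.004, -0.004, 0.005]], [0.06, [-0.005, 0.015, 0.04], [-0.004, -0.004, 0.005]], [0.06, [-0.005, 0.015, 0.08], [-0.004, -0.004, 0.005]], [0.06, [-0.005, 0.015, 0.08], [-0.004, -0.004, 0.005]], [0.06, [-0.005, 0.015, 0.08], [-0.004, -0.004, 0.005]]])

```text
time: 8.38
tool_pos: [0.5502, 0.0141, 0.0756]
ee_rot: [-3.139, -0.004, 0.191]
wrist_force: [0.2, 0.6, 0.0]
width: 0.06
finger_force: 0.0
```

drive_tool(series=[[0.06, [0, 0, 0], [0, 0, 0]], [0.06, [0, 0, 0], [0, 0, 0]]])

```text
time: 8.62
tool_pos: [0.5501, 0.0141, 0.0754]
ee_rot: [-3.139, -0.004, 0.191]
wrist_force: [0.5, -0.2, 0.2]
width: 0.0605
finger_force: 0.0
```

```bash
python3 plan.py .549 .0155 .041 -1.379
```

```text
t 8.625 shift [-0.001  -0.0015  0.0344] rv [-0.0025 -0.0043 -0.0011] pos [0.5501 0.0141 0.0754] F [ 0.51 -0.24  0.2 ] M [-0.01  0.04  0.02] q [-0.08  0.17  1.6   0.    1.38  1.3 ] w 0.0605 ff 0.0 yang -1.38 tz [ 0.0038  0.0033 -1.    ]
```

drive_tool(series=[[0.06, [-0.001, -0.0015, 0.02], [-0.002, -0.004, -0.001]], [0.06, [-0.001, -0.0015, 0.035], [-0.002, -0.004, -0.001]], [0.06, [-0.001, -0.0015, 0.035], [-0.002, -0.004, -0.001]], [0.06, [-0.001, -0.0015, 0.035], [-0.002, -0.004, -0.001]]])

```text
time: 9.12
tool_pos: [0.5471, 0.0156, 0.0376]
ee_rot: [-3.14, 0.005, 0.192]
wrist_force: [0.0, -0.8, -0.7]
width: 0.0595
finger_force: 0.0
```

drive_tool(series=[[0.0, [0, 0, 0], [0, 0, 0]], [0.0, [0, 0, 0], [0, 0, 0]], [0.0, [0, 0, 0], [0, 0, 0]], [0.0, [0, 0, 0], [0, 0, 0]], [0.0, [0, 0, 0], [0, 0, 0]]])

```text
time: 9.75
tool_pos: [0.5478, 0.0155, 0.0386]
ee_rot: [-3.14, 0.003, 0.192]
wrist_force: [-0.1, -0.3, -0.5]
width: 0.0235
finger_force: 30.0
```

```bash
python3 plan.py .549 .0155 .15 -1.379
```

```text
t 9.75 shift [ 9.000e-04  1.000e-04 -1.114e-01] rv [-0.0012  0.0026 -0.0001] pos [0.5478 0.0155 0.0386] F [-0.14 -0.33 -0.46] M [-0.16  0.05 -0.02] q [-0.08  0.2   1.63  0.    1.31  1.3 ] w 0.0235 ff 30.0 yang -1.3791 tz [-2.8e-03  7.0e-04 -1.0e+00]
```

drive_tool(series=[[0.0, [0, 0, -0.04], [0, 0, 0]], [0.0, [0, 0, -0.1], [0, 0, 0]], [0.0, [0, 0, -0.16], [0, 0, 0]], [0.0, [0, 0.06, -0.17], [0, 0, 0]], [0.0, [0, 0.12, -0.17], [0, 0, 0]]])

```text
time: 10.38
tool_pos: [0.5722, -0.1031, 0.2105]
ee_rot: [3.141, -0.001, 0.194]
wrist_force: [0.0, 0.7, -2.6]
width: 0.0239
finger_force: 30.0
```

```bash
python3 plan.py .46 -.285 .2 -1.597 .44
```

```text
t 10.375 shift [-0.1452  0.1569  0.0104] rv [-0.0483  0.4371  0.2168] pos [ 0.5722 -0.1031  0.2105] F [ 0.01  0.75 -2.58] M [-0.01  0.01  0.01] q [-0.28  0.16  1.33  0.    1.65  1.1 ] w 0.0239 ff 30.0 yang -1.3767 tz [ 1.1e-03 -1.0e-04 -1.0e+00]
```

drive_tool(series=[[0.0, [-0.143, 0.15, 0.01], [-0.048, 0.437, 0.217]], [0.0, [-0.143, 0.15, 0.01], [-0.048, 0.437, 0.217]], [0.0, [-0.143, 0.15, 0.01], [-0.048, 0.437, 0.217]], [0.0, [-0.143, 0.15, 0.01], [-0.048, 0.437, 0.217]], [0.0, [-0.143, 0.15, 0.01], [-0.048, 0.437, 0.217]]])

```text
time: 11.0
tool_pos: [0.4576, -0.2781, 0.1976]
ee_rot: [-3.139, -0.434, -0.034]
wrist_force: [1.0, -1.0, -1.1]
width: 0.0237
finger_force: 30.0
```

drive_tool(series=[[0.0, [0, 0, 0], [0, 0, 0]], [0.0, [0, 0, 0], [0, 0, 0]], [0.0, [0, 0, 0], [0, 0, 0]]])

```text
time: 11.38
tool_pos: [0.4601, -0.2758, 0.1986]
ee_rot: [-3.14, -0.436, -0.027]
wrist_force: [0.2, -0.6, -1.7]
width: 0.0241
finger_force: 30.0
```

```bash
python3 plan.py .465 -.285 .1215 -1.597 .44;python3 - <<'E'
from h import *
i=snap('top','t3.png')
j=snap('scene','s3.png')
cv2.imwrite('pics/v3.png',np.hstack([cv2.resize(i[125:255,125:205],None,fx=4.6,fy=4.6),cv2.resize(j[110:240,150:240],None,fx=4.6,fy=4.6)])[:,:,::-1])
E
```

```text
t 11.375 shift [-0.0279  0.0091  0.0721] rv [-0.001   0.0043 -0.0006] pos [ 0.4601 -0.2758  0.1986] F [ 0.16 -0.61 -1.68] M [ 0.03  0.34 -0.09] q [-0.84 -0.18  1.75  0.33  1.28  0.71] w 0.0241 ff 30.0 yang -1.5972 tz [ 0.4219 -0.0101 -0.9066]
```

View pics/v3.png

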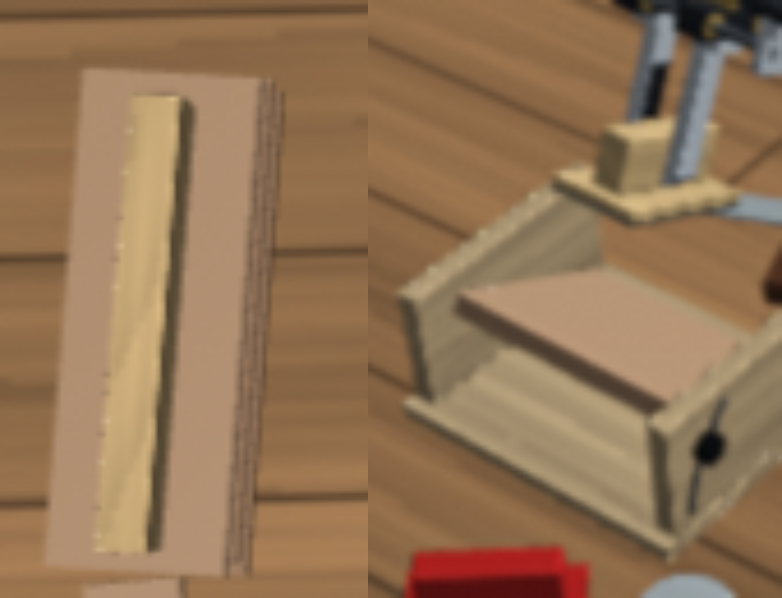

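drive_tool(series=[[0.0, [-0.028, 0.009, 0.03], [-0.001, 0.004, 0]], [0.0, [-0.028, 0.009, 0.06], [-0.001, 0.004, 0]], [0.0, [-0.028, 0.009, 0.072], [-0.001, 0.004, 0]], [0.0, [-0.028, 0.009, 0.072], [-0.001, 0.004, 0]], [0.0, [-0.028, 0.009, 0.072], [-0.001, 0.004, 0]]])

```text
time: 12.1
tool_pos: [0.4648, -0.2864, 0.1231]
ee_rot: [3.14, -0.442, -0.028]
wrist_force: [-0.7, 0.9, -2.2]
width: 0.0241
finger_force: 30.0
```

drive_tool(series=[[0.0, [0, 0, 0], [0, 0, 0]], [0.0, [0, 0, 0], [0, 0, 0]], [0.0, [0, 0, 0], [0, 0, 0]]])

```text
time: 12.48
tool_pos: [0.4641, -0.286, 0.1219]
ee_rot: [3.141, -0.44, -0.029]
wrist_force: [0.5, -0.2, -1.4]
width: 0.024
finger_force: 30.0
```

```bash
python3 plan.py .4778 -.2855 .0942 -1.597 .44
```

```text
t 12.475 shift [ 0.0006 -0.001   0.0309] rv [ 0.0016 -0.0002 -0.0026] pos [ 0.4641 -0.286   0.1219] F [ 0.51 -0.15 -1.44] M [-0.01  0.33  0.01] q [-0.85 -0.11  1.85  0.35  1.12  0.64] w 0.024 ff 30.0 yang -1.6001 tz [ 0.4259 -0.0128 -0.9047]
```

Attitude is right. Approach to about 6 mm, then creep.

drive_tool(series=[[0.0, [0.0005, -0.001, 0.012], [0.001, 0, -0.002]], [0.0, [0.0005, -0.001, 0.024], [0.001, 0, -0.002]], [0.0, [0.0005, -0.001, 0.024], [0.001, 0, -0.002]], [0.0, [0.0005, -0.001, 0.024], [0.001, 0, -0.002]], [0.0, [0.0005, -0.001, 0.024], [0.001, 0, -0.002]]])

```text
time: 13.1
tool_pos: [0.4749, -0.2854, 0.1003]
ee_rot: [3.141, -0.44, -0.027]
wrist_force: [-0.3, -0.3, -1.0]
width: 0.0237
finger_force: 30.0
```

drive_tool(series=[[0.0, [0, 0, 0.001], [0, 0, 0]], [0.0, [0, 0, 0.002], [0, 0, 0]], [0.0, [0, 0, 0.003], [0, 0, 0]], [0.0, [0, 0, 0.003], [0, 0, 0]], [0.0, [0, 0, 0.003], [0, 0, 0]]])

```text
time: 13.72
tool_pos: [0.476, -0.2852, 0.0972]
ee_rot: [-3.141, -0.44, -0.027]
wrist_force: [0.3, 0.6, -1.5]
width: 0.0239
finger_force: 30.0
```

```bash
python3 plan.py .4778 -.2855 .0942 -1.597 .44
```

```text
t 13.725 shift [0.0003 0.0002 0.0035] rv [ 0.0001  0.0002 -0.0008] pos [ 0.476  -0.2852  0.0972] F [ 0.27  0.6  -1.49] M [0.04 0.33 0.02] q [-0.82 -0.07  1.86  0.36  1.06  0.64] w 0.0239 ff 30.0 yang -1.5978 tz [ 0.4256 -0.0113 -0.9049]
```

drive_tool(series=[[0.0, [0, 0, 0.001], [0, 0, 0]], [0.0, [0, 0, 0.002], [0, 0, 0]], [0.0, [0, 0, 0.0025], [0, 0, 0]], [0.0, [0, 0, 0.0025], [0, 0, 0]], [0.0, [0, 0, 0.0025], [0, 0, 0]]])

```text
time: 14.35
tool_pos: [0.4764, -0.2854, 0.0959]
ee_rot: [3.141, -0.439, -0.026]
wrist_force: [-8.4, 2.0, 5.7]
width: 0.0239
finger_force: 30.0
```

drive_tool(series=[[0.0, [0, 0, 0.0005], [0, 0, 0]], [0.0, [0, 0, 0.001], [0, 0, 0]], [0.0, [0, 0, 0.001], [0, 0, 0]], [0.0, [0, 0, 0.001], [0, 0, 0]]])

```text
time: 14.85
tool_pos: [0.4765, -0.2854, 0.0953]
ee_rot: [3.141, -0.438, -0.026]
wrist_force: [-11.5, 3.0, 8.4]
width: 0.024
finger_force: 30.0
```

```bash
python3 plan.py .4778 -.2855 .0942 -1.597 .44
```

```text
t 14.85 shift [0.0007 0.0001 0.0016] rv [0.0002 0.0018 0.0001] pos [ 0.4765 -0.2854  0.0953] F [-11.54   3.04   8.4 ] M [0.51 1.04 0.19] q [-0.82 -0.06  1.86  0.36  1.06  0.64] w 0.024 ff 30.0 yang -1.597 tz [ 0.4242 -0.0113 -0.9055]
```

drive_tool(series=[[0.0, [-0.0005, 0.0002, -0.0003], [0, 0, 0]], [0.0, [-0.001, 0.0004, -0.0003], [0, 0, 0]], [0.0, [-0.001, 0.0004, -0.0003], [0, 0, 0]], [0.0, [-0.001, 0.0004, -0.0003], [0, 0, 0]]])

```text
time: 15.35
tool_pos: [0.4765, -0.2854, 0.0953]
ee_rot: [-3.141, -0.44, -0.026]
wrist_force: [-6.8, 3.4, 5.7]
width: 0.0239
finger_force: 30.0
```

```bash
cat >> plan.py <<'E'
F=M.T@(o['wrist_force']-[.2,0,-1.5]);m=M.T@(o['wrist_torque']-[.04,.33,.02]);print('tool F',F.round(2),'tool M',m.round(3),'h',(o['tool_pos']-[.432,0,.03])@-M[:,2],'rpy',o['ee_rot'])
E
python3 plan.py .4778 -.2855 .0942 -1.597 .44
```

```text
t 15.35 shift [0.0008 0.     0.0016] rv [-0.0003 -0.0002 -0.    ] pos [ 0.4765 -0.2854  0.0953] F [-6.8   3.4   5.73] M [0.47 0.58 0.24] q [-0.82 -0.06  1.86  0.36  1.05  0.64] w 0.0239 ff 30.0 yang -1.5969 tz [ 0.426  -0.0109 -0.9047]
tool F [-3.33 -3.22 -9.56] tool M [ 0.479 -0.257 -0.02 ] h 0.0370139344162324 rpy [-3.1413326  -0.44021351 -0.02620838]
```

drive_tool(series=[[0.0, [-0.0008, -0.0005, 0], [0, 0.005, 0]], [0.0, [-0.0014, -0.001, 0], [0, 0.01, 0]], [0.0, [-0.0014, -0.001, 0], [0, 0.01, 0]], [0.0, [-0.0014, -0.001, 0], [0, 0.01, 0]]])

```text
time: 15.85
tool_pos: [0.476, -0.2854, 0.0955]
ee_rot: [3.14, -0.452, -0.026]
wrist_force: [-3.9, 1.1, 5.5]
width: 0.0235
finger_force: 30.0
```

```bash
python3 plan.py .4778 -.2855 .0942 -1.597 .44
```

```text
t 15.85 shift [0.0011 0.     0.002 ] rv [ 0.0019 -0.0122  0.0001] pos [ 0.476  -0.2854  0.0955] F [-3.89  1.13  5.48] M [0.33 0.7  0.14] q [-0.83 -0.07  1.87  0.37  1.04  0.63] w 0.0235 ff 30.0 yang -1.5977 tz [ 0.4368 -0.0134 -0.8995]
tool F [-0.65 -1.01 -8.08] tool M [ 0.301 -0.376  0.016] h 0.03589111202965689 rpy [ 3.13961552 -0.45224508 -0.02607879]
```

drive_tool(series=[[0.0, [0, 0, 0.0002], [0.002, -0.006, 0]], [0.0, [0, 0, 0.0002], [0.002, -0.006, 0]], [0.0, [0, 0, 0.0002], [0.002, -0.006, 0]], [0.0, [0, 0, 0.0002], [0.002, -0.006, 0]]])

```text
time: 16.35
tool_pos: [0.4763, -0.2855, 0.0954]
ee_rot: [3.141, -0.447, -0.026]
wrist_force: [-2.7, 1.5, 5.5]
width: 0.0235
finger_force: 30.0
```

```bash
python3 plan.py .4778 -.2855 .0942 -1.597 .445
```

```text
t 16.35 shift [0.0009 0.     0.0017] rv [ 0.0001 -0.0017  0.0001] pos [ 0.4763 -0.2855  0.0954] F [-2.72  1.53  5.54] M [0.22 0.45 0.04] q [-0.83 -0.07  1.87  0.37  1.05  0.63] w 0.0235 ff 30.0 yang -1.5969 tz [ 0.4318 -0.0114 -0.9019]
tool F [ 0.37 -1.45 -7.63] tool M [ 0.17  -0.121  0.059] h 0.03657434274370905 rpy [ 3.14141769 -0.44667638 -0.02607763]
```

drive_tool(series=[[0.0, [0, -0.0003, 0.0003], [0, -0.002, 0]], [0.0, [0, -0.0003, 0.0006], [0, -0.002, 0]], [0.0, [0, -0.0003, 0.0006], [0, -0.002, 0]], [0.0, [0, -0.0003, 0.0006], [0, -0.002, 0]], [0.0, [0, -0.0003, 0.0006], [0, -0.002, 0]]])

```text
time: 16.98
tool_pos: [0.4764, -0.2855, 0.0953]
ee_rot: [3.141, -0.445, -0.026]
wrist_force: [-4.5, 0.8, 7.8]
width: 0.0241
finger_force: 30.0
```

```bash
python3 plan.py .4778 -.2855 .0942 -1.597 .445;python3 - <<'E'
from h import *
i=snap('top','t4.png')
j=snap('scene','s4.png')
cv2.imwrite('pics/v4.png',np.hstack([cv2.resize(i[140:270,325:415],None,fx=4.4,fy=4.4),cv2.resize(j[110:240,150:240],None,fx=4.4,fy=4.4)])[:,:,::-1])
E
```

```text
t 16.975 shift [0.0007 0.     0.0016] rv [0.0007 0.0003 0.0004] pos [ 0.4764 -0.2855  0.0953] F [-4.49  0.8   7.76] M [0.26 0.79 0.12] q [-0.83 -0.06  1.86  0.36  1.05  0.63] w 0.0241 ff 30.0 yang -1.5969 tz [ 0.43   -0.012  -0.9027]
tool F [ -0.27  -0.67 -10.39] tool M [ 0.236 -0.465 -0.001] h 0.03643193483518017 rpy [ 3.14067028 -0.4447134  -0.02571717]
```

View pics/v4.png

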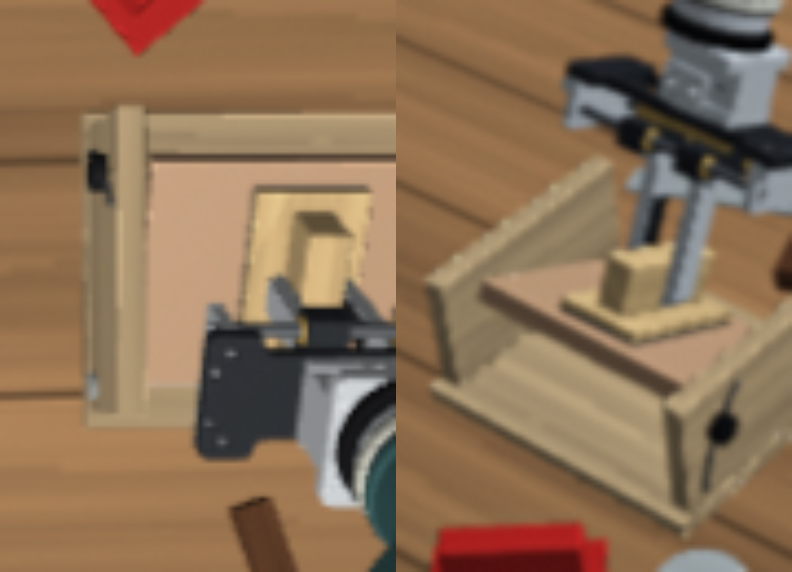

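```bash
for i in 1 2 3 4 5 6; do python3 -c "
from h import *;imaging.snapshot('wrist')"; python3 plan.py .4778 -.2855 .0942 -1.597 .445|tail -1; done
```

```text
tool F [  0.21  -1.01 -10.98] tool M [ 0.269 -0.397  0.02 ] h 0.03642089403287378 rpy [ 3.14064738 -0.44470728 -0.0256925 ]
tool F [-0.17 -0.45 -9.8 ] tool M [ 0.289 -0.362 -0.034] h 0.036427891736823474 rpy [ 3.140712   -0.444678   -0.02571176]
tool F [ -0.34  -0.3  -10.05] tool M [ 0.329 -0.401 -0.032] h 0.036425783334069164 rpy [ 3.14068971 -0.44467337 -0.02570981]
tool F [  0.56  -2.03 -10.62] tool M [ 0.232 -0.433  0.025] h 0.03641881809350851 rpy [ 3.14067679 -0.44466031 -0.02564215]
tool F [  0.98  -0.8  -10.15] tool M [ 0.265 -0.41  -0.004] h 0.03642112990590368 rpy [ 3.14066008 -0.44471843 -0.02573049]
tool F [ 0.02 -0.31 -9.62] tool M [ 0.258 -0.404  0.086] h 0.03642946813674961 rpy [ 3.14070053 -0.44465791 -0.0257032 ]
```

drive_tool(series=[[0.0, [0, 0, 0], [0.001, -0.002, 0]], [0.0, [0.0001, 0, 0], [0.001, -0.004, 0]], [0.0, [0.0001, 0, 0], [0.001, -0.004, 0]], [0.0, [0.0001, 0, 0], [0.001, -0.004, 0]]])

```text
time: 17.88
tool_pos: [0.4765, -0.2854, 0.0953]
ee_rot: [-3.142, -0.441, -0.026]
wrist_force: [-4.8, 0.8, 7.4]
width: 0.0236
finger_force: 30.0
```

```bash
for i in 1 2 3 4; do python3 -c "
from h import *;imaging.snapshot('wrist')"; python3 plan.py .4778 -.2855 .0942 -1.597 .445|tail -1; done
```

```text
tool F [ -1.34  -0.91 -11.48] tool M [ 0.183 -0.117 -0.018] h 0.03694294935154717 rpy [-3.14149238 -0.44083091 -0.02595071]
tool F [ -1.61  -1.52 -10.88] tool M [ 0.119 -0.106  0.007] h 0.03694622374692884 rpy [ 3.14157782 -0.44086954 -0.02587469]
tool F [ -2.94  -1.87 -10.57] tool M [ 0.157 -0.108  0.069] h 0.036948912172739136 rpy [ 3.14157558 -0.44084239 -0.0258731 ]
tool F [ -1.79  -1.14 -10.77] tool M [ 0.164 -0.122  0.005] h 0.036948465713990714 rpy [-3.14151695 -0.4407923  -0.02592476]
```

drive_tool(series=[[0.0, [-0.0004, -0.0003, -0.0002], [0, 0.001, 0]], [0.0, [-0.0004, -0.0003, -0.0002], [0, 0.001, 0]], [0.0, [-0.0004, -0.0003, -0.0002], [0, 0.001, 0]], [0.0, [-0.0004, -0.0003, -0.0002], [0, 0.001, 0]], [0.0, [-0.0004, -0.0003, -0.0002], [0, 0.001, 0]]])

```text
time: 18.7
tool_pos: [0.4765, -0.2855, 0.0953]
ee_rot: [3.141, -0.443, -0.026]
wrist_force: [-2.9, 0.1, 6.3]
width: 0.0239
finger_force: 30.0
```

```bash
for i in 1 2 3; do python3 -c "
from h import *;imaging.snapshot('wrist')"; python3 plan.py .4778 -.2855 .0942 -1.597 .445|tail -1; done
```

```text
tool F [ 0.53  1.   -7.15] tool M [ 0.071 -0.003  0.013] h 0.03665570719825835 rpy [ 3.14114915 -0.44265672 -0.02605829]
tool F [-0.09 -0.1  -7.86] tool M [-0.003  0.003  0.017] h 0.03665086679149816 rpy [ 3.14110486 -0.44262889 -0.0260442 ]
tool F [ 1.33  0.42 -8.08] tool M [ 0.087 -0.012 -0.01 ] h 0.036643589896353204 rpy [ 3.1411304  -0.44260802 -0.02603535]
```

drive_tool(series=[[0.0, [0, 0, 0.0003], [0, 0, 0]], [0.0, [0, 0, 0.0003], [0, 0, 0]], [0.0, [0, 0, 0.0003], [0, 0, 0]], [0.0, [0, 0, 0.0003], [0, 0, 0]]])

```text
time: 19.35
tool_pos: [0.4765, -0.2854, 0.0953]
ee_rot: [3.141, -0.442, -0.026]
wrist_force: [-3.8, 1.1, 6.8]
width: 0.0237
finger_force: 30.0
```

```bash
for i in 1 2 3 4; do python3 -c "
from h import *;imaging.snapshot('wrist')"; python3 plan.py .4778 -.2855 .0942 -1.597 .445|tail -1; done
```

```text
tool F [ -0.98  -0.35 -10.06] tool M [ 0.152 -0.126  0.03 ] h 0.03666477708165856 rpy [ 3.14103596 -0.44249852 -0.02584569]
tool F [ 0.11 -0.3  -9.25] tool M [ 0.187 -0.117  0.005] h 0.03665624759650407 rpy [ 3.14097315 -0.44252164 -0.02579715]
tool F [  0.6   -1.01 -10.53] tool M [ 0.155 -0.151  0.08 ] h 0.03664976130915426 rpy [ 3.14106389 -0.44248205 -0.0258709 ]
tool F [ -0.21  -0.14 -11.02] tool M [ 0.149 -0.145 -0.016] h 0.03665443160640139 rpy [ 3.14102108 -0.44252151 -0.02583942]
```

Push is about 10 N and steady, tangential force is near zero, and the moments are small, so the block is flush. Handing in.

```bash
python3 -c "
from h import *
print(robot.close_job())"
```

```text
the job is handed in; nothing more can be done
None
```

The job is handed in: the batten lies flat on the middle of the low pile, and the wooden sanding block is gripped by its rib, centred lengthwise up the jig's face and flush at about 0.443 rad with a steady push of about 10 N (about 19 s used).

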